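# Crack the left-hand fuel-gas plug

### The arm

A 6-joint arm with a two-finger parallel gripper is mounted at the origin on a cart in front of the work surface, level with it; the furniture and walls round the work are solid. World frame = base frame: x ahead of the robot, y to its left, z up, the work surface at z = 0. Lengths are in mm, angles in degrees, forces in N, time in s.
With the tool pointing down it reaches from about 375 to 900 mm from the base axis. Payload 3.1 kg.
Tool frame: the origin (TCP) lies midway between the tips of the shut fingers; the grasp point (between the pads) lies 19 mm behind it; z points along the fingers, y is the line along which they close (so a half turn about z gives the same grasp; the last joint's range is limited). The gripper opens to 85 mm and grips with 20 to 120 N. Pads are 22 mm wide; open, the fingers measure 114 mm over their backs; the gripper's body (76 mm by 85 mm) begins 54 mm behind the grasp point. The pads swing forward as they close: fully open they stand 13 mm farther back than shut.
Start: joints at [-86.03, 30.224, 82.088, -0, 67.689, -10.227], TCP at [153.32, -605.879, 231.31] pointing down, gripper open.
Joint ranges: [-176.69, 176.69], [-43.24, 126.21], [12.49, 139.97], [-82, 262], [0, 151.66], [-163.58, 163.58]. Speed limits (degrees/s): [159.86, 159.86, 180, 180, 180, 180].

### API

Orientations are given as a 3x3 rotation matrix whose columns are the frame's x, y, z axes.
In Python, from plant import robot, cams, job gives the robot as it stands.
- The arm moves only by the tool apply_moves, never from a script. Its argument "plan" is text: rows parted by semicolons, each of 7 numbers parted by spaces: the turn, a rotation vector about the world's x, y, z in units of 8 degrees (1.0 is 8 degrees), then the shift along the world's x, y, z in units of 50 mm (1.0 is 50 mm), then the closure, from 0 (fully open) to 1 (shut). In form: rx ry rz tx ty tz claw; .... A call has 1 to 12 rows; each row shifts and turns the commanded pose from where the row before left it; what a row does not reach is not made up. A row lasts 1/10 s, in which the tool goes at most 50 mm and 8.59 degrees, less where a joint would pass 70% of its speed; a pose out of reach is approached as far as the arm can. A call is refused whole if a number of a shift passes 1 or a number of a turn 1, either way. A call with a gripper value outside its range is refused whole. The fingers move at their own pace and stop on an object; "grip_force" is the grip in N (left out, the last holds). Time passes only in rows, so rows that do not move let the fingers close. It gives the time, the measured TCP pose, the force, the opening and the grip force at its end, in the units of the state.
- robot.observe(): the state, without advancing time (a new reading comes with each control period).
- cams.read_camera(name): name is "side" or "top" or "wrist"; returns a dict with "color" (480x640x3 uint8, blue, green, red), "fx", "fy", "cx", "cy" (pixels), "extrinsics" (4x4, takes a point from camera to world coordinates). Camera axes: x right, y up, looking along -z (the intrinsics and any distortion apply to the point x, -y, -z); pixel columns grow to the right and rows downward; lengths in mm; the calibration is good to about 2 mm. A picture is of the moment at which its call begins. There is no depth.
- job.finish_job(): hands the job in; it is judged then, once.
Trained networks look in the newest picture that a camera, given by its name, has taken for a name from the list of things; names that differ only in an ending like _2 or _b are one class to them, and where a whole thing is asked for, a point or a joint stands for the part that bears it (a point fixed in the world has none). Each returns a list of dicts, best first, with "score" (0 to 1); they miss things now and then, are a little off and sometimes report something else, mostly with a low value. They report only what shows in the picture. A call takes as long as a camera call. They do not tell look-alikes from the thing itself.
- cams.spot_in(camera, name): "extent" ([left, top, right, bottom] in pixels, round what is visible of it).
The state is a dict: "time": time; "joint_pos": joint angles; "dq": joint speeds; "effort": joint torques, N m; "ee_pos": TCP position; "ee_rot": TCP orientation; "ft_force": force on the tool from outside, world axes, zero at the start; "moment": the same for the moment, N m; "gripper_width": finger opening in mm; "finger_force": force on a finger pad.
Only numpy, scipy, OpenCV 4.12 (cv2) and the standard library are available. Lean on these libraries where they do the work, as an engineer would, in place of code of your own. Each camera call takes 0.05 s, during which the arm holds its last target. There are 200 camera calls.

### The job

One of the two bench gas turrets is the fuel-gas line, whose square-headed plug has a left-hand thread; the other has an ordinary thread, and nothing marks which is which. Find out by feel, turning the plugs gently both ways and never forcing one that will not give, because the thin stem beneath must not be wrung; then unscrew the left-hand plug by a good third of a turn and let go. Leave the other plug fully tight, as it was, and the things around where they are.

Things in the scene. Friction and masses are not known exactly. Their poses are not given: they have to be found in the camera images.
- turret_a: one of two look-alike steel bench gas turrets that swap places (flange 64 mm across, column 33 mm across, 104 mm tall with its plug; a hose nozzle reaches 54 mm from the axis along its -x, 30 mm up); bolted down; origin on its axis at the bench surface, z up. One of turret_a and turret_b has a left-hand thread, the other a right-hand one; not said which
- stem_a: slim copper stem (13 mm across) with a steel collar (32 mm across, top 72 mm above the bench) that carries plug_a on turret_a; origin on the axis, 49.5 mm up; axes parallel to the turret's at rest. It twists about z like a spring when the plug is turned: 2.5 N m per rad; spoilt past 0.2 rad (0.5 N m)
- plug_a_head (a point): centre of the brass plug's square head on turret_a, on the axis, 87.5 mm above the bench when tight: 28 mm across flats that face the point's x and y, 26 mm tall, a 1.5 mm boss on top. Starts tight on a hard stop. Loosening takes 0.15 N m all the way, raises it 10 mm per turn, ends at a hard stop after 2.95 rad (captive); it stays where it is left
- plug_a_flat (a point): the middle of that flat of plug_a's square head that faces its turret's +x when tight, 14 mm from the axis; it goes round with the plug (seen from above, clockwise takes it to the turret's -y side, anticlockwise to +y)
- turret_b: one of two look-alike steel bench gas turrets that swap places (flange 64 mm across, column 33 mm across, 104 mm tall with its plug; a hose nozzle reaches 54 mm from the axis along its -x, 30 mm up); bolted down; origin on its axis at the bench surface, z up. One of turret_a and turret_b has a left-hand thread, the other a right-hand one; not said which
- stem_b: slim copper stem (13 mm across) with a steel collar (32 mm across, top 72 mm above the bench) that carries plug_b on turret_b; origin on the axis, 49.5 mm up; axes parallel to the turret's at rest. It twists about z like a spring when the plug is turned: 2.5 N m per rad; spoilt past 0.2 rad (0.5 N m)
- plug_b_head (a point): centre of the brass plug's square head on turret_b, on the axis, 87.5 mm above the bench when tight: 28 mm across flats that face the point's x and y, 26 mm tall, a 1.5 mm boss on top. Starts tight on a hard stop. Loosening takes 0.15 N m all the way, raises it 10 mm per turn, ends at a hard stop after 2.95 rad (captive); it stays where it is left
- plug_b_flat (a point): the middle of that flat of plug_b's square head that faces its turret's +x when tight, 14 mm from the axis; it goes round with the plug (seen from above, clockwise takes it to the turret's -y side, anticlockwise to +y)
- can: round white canister with black lid, 36 mm across, 54 mm tall, standing loose between the turrets; origin at the centre of its underside; a bystander
- eyepiece: loose black and grey eyepiece, 34 mm across, 44 mm tall, standing between the turrets; origin at the centre of its underside; a bystander
- pen: loose white pen, 145 mm long, 11 mm wide, 9 mm high, lying near the turrets; origin at the centre of its underside; a bystander
There are look-alikes about, which are no part of the job. Leave any purple look-alike of the turret_a alone.

How it is judged:
By the outcome, as a careful person would: the job done as asked, in the order asked, and still so for the second after the job is handed in, with the robot touching nothing.
It also fails if it takes over 64 s, if anything falls off the work surface, if the arm or the gripper's body presses on something with over 40 N, if the wrist force passes 120 N, or if a joint passes its speed limit or range.

## Working session

There is one attempt and no reset: what is moved stays moved. The work goes in short steps, Python scripts to look and compute and a tool call to move; the robot and the scene stay as the last step left them, time stands still between calls to the robot, and variables do not carry over. Pictures are saved under pics/ and viewed, at most 10 in all, crops included, and the job is handed in when it is done.

Besides the shell and the picture viewer there is one more tool, called after "Request:" as name(argument=value, ...) on one line, values as JSON. apply_moves: Moves the arm, as the interface text tells. Its arguments: {"type":"object","properties":{"plan":{"type":"string"},"grip_force":{"type":"number"}},"required":["plan"]}

```bash
mkdir -p pics; cat > h.py <<'E'
import numpy as np,cv2
from plant import robot,cams,job
def ray(c,u,v):
    E=np.array(c["extrinsics"]);d=E[:3,:3]@np.array([(u-c["cx"])/c["fx"],-(v-c["cy"])/c["fy"],-1]);return E[:3,3],d
def atz(c,u,v,z):
    o,d=ray(c,u,v);return o+d*(z-o[2])/d[2]
def proj(c,p):
    E=np.array(c["extrinsics"]);q=E[:3,:3].T@(np.array(p)-E[:3,3]);return c["cx"]+c["fx"]*q[0]/-q[2],c["cy"]-c["fy"]*q[1]/-q[2]
E
python3 - <<'E'
from h import *
ims=[]
for n in ["top","side"]:
    c=cams.read_camera(n);cv2.imwrite(f"pics/{n}0.png",c["color"])
    print(n,{k:v for k,v in c.items() if k!="color"})
    for k in ["turret_a","plug_a_head","can","eyepiece","pen"]:
        for d in cams.spot_in(n,k): print(k,np.round(d["score"],2),np.round(d["extent"],1))
print(robot.observe())
E
```

```text
top {'fx': 592.5065678461403, 'fy': 592.5065678461403, 'cx': 330.21900554376583, 'cy': 241.2737847771561, 'extrinsics': array([[ 1.15832140e-02,  9.91197661e-01, -1.31882619e-01,
         4.24643175e+02],
       [-9.99586694e-01,  1.49484850e-02,  2.45557512e-02,
         1.27355337e+02],
       [ 2.63110486e-02,  1.31543677e-01,  9.90961144e-01,
         9.80780996e+02],
       [ 0.00000000e+00,  0.00000000e+00,  0.00000000e+00,
         1.00000000e+00]])}
turret_a 0.92 [167.3 230.9 215.5 282.7]
turret_a 0.66 [412.  154.5 453.4 208.5]
turret_a 0.59 [408.6 238.3 449.3 289.8]
plug_a_head 0.76 [428.  244.4 445.5 264.4]
plug_a_head 0.71 [426.6 157.1 449.6 177.9]
can 0.85 [304.  234.8 328.6 261.8]
eyepiece 0.64 [322.3 182.6 345.6 208.7]
pen 0.96 [292.2 283.6 361.5 326.9]
side {'fx': 604.4540099294105, 'fy': 604.4540099294105, 'cx': 320.23942155307986, 'cy': 241.29830163424197, 'extrinsics': array([[-9.50723952e-01,  2.13182761e-01, -2.25115697e-01,
         3.64705474e+02],
       [-3.09338503e-01, -6.03472711e-01,  7.34935628e-01,
         7.46644054e+02],
       [ 2.08244263e-02,  7.68
[... 554 characters left out ...]
-03,
        6.76896373e+01, -1.02274027e+01]), 'dq': array([-0.01269422, -0.09697483,  0.04161514, -0.12135123,  0.05659422,
        0.01769418]), 'effort': array([-5.63282829e-04, -4.42047071e+01, -1.78324753e+01, -1.67676371e-04,
        1.00233232e-03, -5.87888309e-06]), 'ee_pos': array([ 153.32337181, -605.88670016,  231.35412111]), 'ee_rot': array([[ 9.69458508e-01,  2.45255379e-01,  2.70699194e-05],
       [ 2.45255380e-01, -9.69458506e-01, -6.04128564e-05],
       [ 1.14265857e-05,  6.52068010e-05, -9.99999998e-01]]), 'ft_force': array([0.15504784, 0.16175848, 0.02624404]), 'moment': array([0.01637621, 0.02260038, 0.02289744]), 'finger_force': 0.0, 'gripper_width': 85.59876978794607}
```

View pics/top0.png

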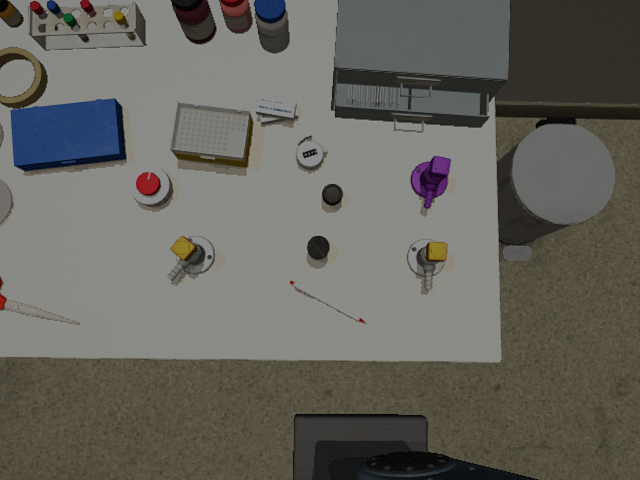

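View pics/side0.png

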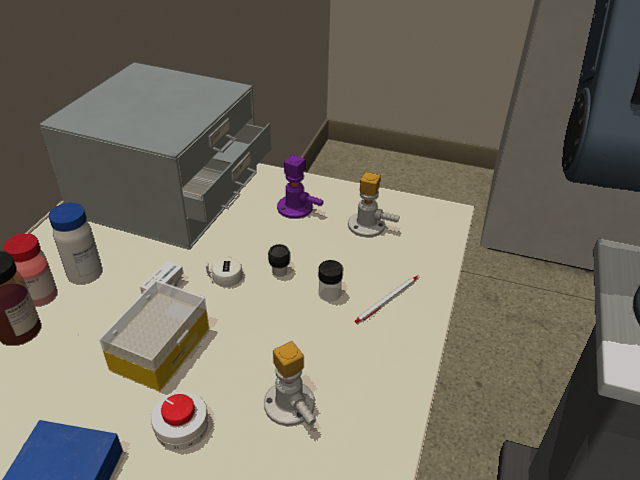

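The top view shows three possible turrets: a brass head at (184,247), a brass head at (437,250), and a purple one at (440,167), which is the look-alike. The can is at (318,247), the eyepiece at (332,195) and the pen at (327,303). I choose the two with brass heads. Next I locate them and check with a close crop.

```bash
python3 - <<'E'
from h import *
from scipy.optimize import least_squares
C={n:cams.read_camera(n) for n in ["top","side"]}
# brass blobs
boxes={"top":{"L":(160,225,225,295),"R":(405,235,455,295)},"side":{"L":(255,335,325,435),"R":(345,165,405,240)}}
for t in "LR":
    c={}
    for n in C:
        x0,y0,x1,y1=boxes[n][t];im=C[n]["color"][y0:y1,x0:x1];h=cv2.cvtColor(im,cv2.COLOR_BGR2HSV)
        m=((h[...,0]>12)&(h[...,0]<28)&(h[...,1]>150)&(h[...,2]>60)).astype(np.uint8)
        k,l,s,ce=cv2.connectedComponentsWithStats(m);i=1+np.argmax(s[1:,4]);m=(l==i)
        c[n]=(ce[i][0]+x0,ce[i][1]+y0);print(n,t,s[i],c[n])
    f=lambda p:np.ravel([np.subtract(proj(C[n],p),c[n]) for n in C])
    r=least_squares(f,[500,0,88]);print(t,r.x,r.fun)
    print("head top est at z=92",atz(C["top"],*c["top"],92))
a=cv2.resize(C["top"]["color"][215:305,155:235],None,fx=5,fy=5,interpolation=2)
b=cv2.resize(C["top"]["color"][215:305,390:470],None,fx=5,fy=5,interpolation=2)
cv2.imwrite("pics/crop.png",np.hstack([a,b]))
# other things on table
for nm,b in [("can",(316,248)),("eye",(333,195)),("pen",(327,305))]: print(nm,atz(C["top"],*b,30 if nm!="pen" else 5))
E
```

```text
top L [ 11  11  24  24 326] (np.float64(182.58895705521473), np.float64(247.56134969325154))
side L [ 18   7  30  35 772] (np.float64(287.8264248704663), np.float64(359.1437823834197))
L [529.17827117 326.99802558  90.92373703] [ 0.11014244  0.66779921 -0.50813266 -0.11359404]
head top est at z=92 [530.05889346 326.96550067  92.        ]
top R [ 23   7  19  19 315] (np.float64(436.68888888888887), np.float64(250.8984126984127))
side R [ 15   7  21  23 358] (np.float64(368.9441340782123), np.float64(183.14525139664804))
R [530.90050729 -57.10148506  88.97727611] [ 0.00770757  0.05897904 -0.06225983 -0.01214894]
head top est at z=92 [530.63030796 -56.4656188   92.        ]
can [539.86866735 126.64943468  30.        ]
eye [627.63240452 100.12825922  30.        ]
pen [449.11681948 107.23026631   5.        ]
```

View pics/crop.png

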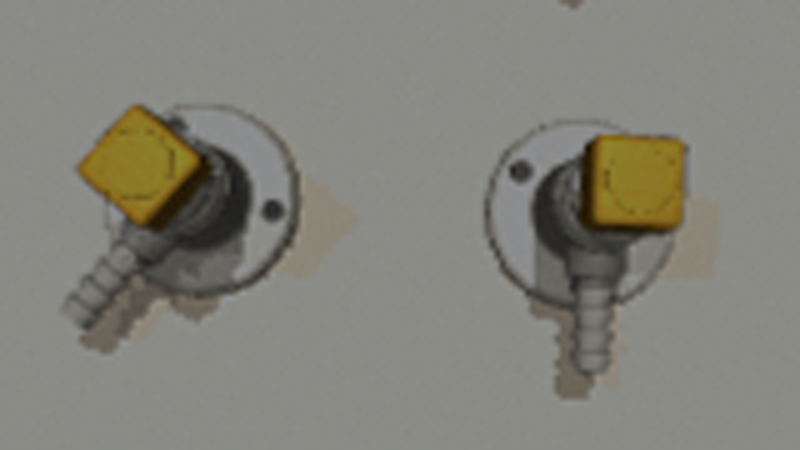

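The crop shows two steel turrets with brass square heads, neither purple. The left nozzle points down and to the left, with the head at about 45°. The right nozzle points along -x, with the head square to the world axes. I go above the right turret first.

Request:
apply_moves(plan="0 0 0.79 0.628 0.915 0.05 0;0 0 0.79 0.628 0.915 0.05 0;0 0 0.79 0.628 0.915 0.05 0;0 0 0.79 0.628 0.915 0.05 0;0 0 0.79 0.628 0.915 0.05 0;0 0 0.79 0.628 0.915 0.05 0;0 0 0.79 0.628 0.915 0.05 0;0 0 0.79 0.628 0.915 0.05 0;0 0 0.79 0.628 0.915 0.05 0;0 0 0.79 0.628 0.915 0.05 0;0 0 0.79 0.628 0.915 0.05 0;0 0 0.79 0.628 0.915 0.05 0")

```text
time: 1.9
ee_pos: [493.5, -109.9, 258.8]
ee_rot: [[-0.005, 1.0, 0.001], [1.0, 0.005, -0.001], [-0.001, 0.001, -1.0]]
ft_force: [0.5, -1.3, -0.2]
gripper_width: 85.3
finger_force: 0.0
```

Request:
apply_moves(plan="0 0 0 0 0 0 0;0 0 0 0 0 0 0;0 0 0 0 0 0 0")

```text
time: 2.2
ee_pos: [491.9, -112.3, 258.2]
ee_rot: [[0.0, 1.0, -0.001], [1.0, -0.0, -0.0], [-0.0, -0.001, -1.0]]
ft_force: [0.6, 0.6, -0.7]
gripper_width: 85.3
finger_force: 0.0
```

```bash
cat >> h.py <<'E'
def brass(im):
    h=cv2.cvtColor(im,cv2.COLOR_BGR2HSV)
    m=((h[...,0]>10)&(h[...,0]<30)&(h[...,1]>140)&(h[...,2]>50)).astype(np.uint8)
    k,l,s,ce=cv2.connectedComponentsWithStats(m);i=1+np.argmax(s[1:,4]);return (l==i).astype(np.uint8),s[i]
E
python3 - <<'E'
from h import *
s=robot.observe();print(s["time"],s["ee_pos"],np.round(s["ee_rot"],4),s["joint_pos"],s["moment"],s["gripper_width"])
c=cams.read_camera("wrist");cv2.imwrite("pics/w1.png",c["color"]);print(c["extrinsics"],c["fx"],c["cx"],c["cy"])
m,st=brass(c["color"]);print(st)
q=cv2.findContours(m,0,1)[0][0];r=cv2.minAreaRect(q);b=cv2.boxPoints(r);print(r,b)
P=np.array([atz(c,*p,100.5)[:2] for p in b]);print(P,P.mean(0),[np.degrees(np.arctan2(*(P[(i+1)%4]-P[i])[::-1])) for i in range(4)],[np.linalg.norm(P[(i+1)%4]-P[i]) for i in range(4)])
E
```

```text
2.2 [ 491.94493973 -112.34413906  258.21174199] [[ 4.e-04  1.e+00 -7.e-04]
 [ 1.e+00 -4.e-04 -3.e-04]
 [-3.e-04 -7.e-04 -1.e+00]] [-2.55508802e+01  1.89886471e+01  9.72068167e+01 -3.76972881e-02
  6.38309104e+01 -2.55105129e+01] [-0.05566191 -0.04572723 -0.04576178] 85.27447410465746
[[ 9.99999435e-01 -3.34518875e-04  1.00942200e-03  4.92389064e+02]
 [ 4.37828775e-05  9.61380182e-01  2.75223805e-01 -4.11228954e+01]
 [-1.06250587e-03 -2.75223606e-01  9.61379653e-01  4.00277640e+02]
 [ 0.00000000e+00  0.00000000e+00  0.00000000e+00  1.00000000e+00]] 395.371269279844 322.10457802917097 235.7639238802043
[ 354  122   39   39 1380]
((372.9359130859375, 141.46240234375), (37.4501953125, 37.51671600341797), 3.814075469970703) [[353.0045   158.93364 ]
 [355.5001   121.500015]
 [392.86734  123.991165]
 [390.37173  161.42479 ]]
[[515.15557149 -67.23323173]
 [516.39409338 -40.36764305]
 [543.69157289 -42.11235397]
 [543.15321052 -69.06613893]] [529.59861207 -54.69484192] [np.float64(87.36049448077677), np.float64(-3.657069632189166), np.float64(-91.1442471043251), np.float64(176.25439126799148)] [np.float64(26.8941218780265), np.float64(27.353179046424646), np.float64(26.95916093179115), np.float64(28.057571888505823)]
```

View pics/w1.png

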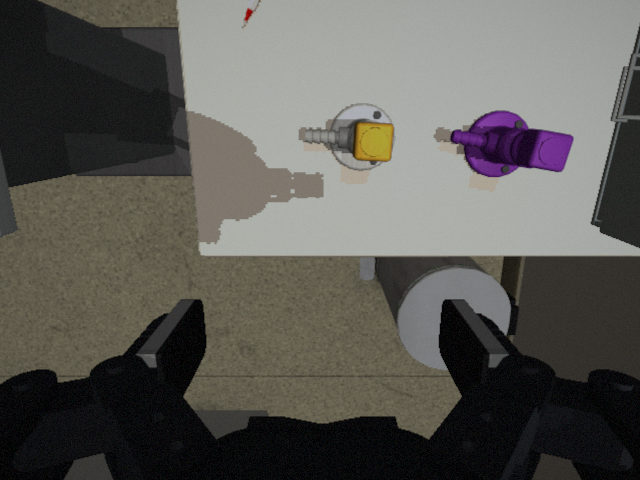

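The wrist view shows the brass head at (373,141), with the purple look-alike to its right and the flange beneath the brass head, at a yaw of about -3°. I move closer for a precise reading.

Request:
apply_moves(plan="0 0 -0.18 0.38 0.2 -0.55 0;0 0 -0.17 0.38 0.2 -0.55 0;0 0 0 0 0 0 0;0 0 0 0 0 0 0;0 0 0 0 0 0 0")

```text
time: 2.75
ee_pos: [530.2, -93.0, 204.3]
ee_rot: [[0.05, 0.999, 0.001], [0.999, -0.05, -0.001], [-0.001, 0.001, -1.0]]
ft_force: [-0.8, -0.0, -0.1]
gripper_width: 85.2
finger_force: 0.0
```

```bash
cat >> h.py <<'E'
def look():
    s=robot.observe();print(s["time"],s["ee_pos"],"yaw",np.degrees(np.arctan2(s["ee_rot"][1,0],s["ee_rot"][0,0])),np.round(s["joint_pos"],1),s["moment"],s["ft_force"],s["gripper_width"])
    c=cams.read_camera("wrist");m,st=brass(c["color"])
    h=cv2.cvtColor(c["color"],cv2.COLOR_BGR2HSV)[...,2]
    v=h[m>0];t=cv2.threshold(v,0,255,cv2.THRESH_OTSU)[0];print("otsu",t,np.percentile(v,[5,25,50,75,95]))
    for mm in (m,((m>0)&(h>t)).astype(np.uint8)):
        q=max(cv2.findContours(mm,0,1)[0],key=cv2.contourArea)
        # undistort to bench plane before fitting
        P=np.array([atz(c,*p[0],100.5)[:2] for p in q],np.float32);r=cv2.minAreaRect(P);print(r)
    return c
E
python3 - <<'E'
from h import *
c=look();cv2.imwrite("pics/w2.png",cv2.resize(c["color"][100:300,220:440],None,fx=3,fy=3))
E
```

```text
2.75 [530.17428158 -93.00852034 204.26994238] yaw 87.148507008132 [-21.8  25.6  96.3  -0.   58.1 -19. ] [ 0.01130543  0.00223263 -0.01113624] [-0.79014829 -0.01313291 -0.05120414] 85.24070947575144
otsu 115.0 [ 83. 144. 154. 156. 157.]
((530.1590576171875, -53.800376892089844), (28.637632369995117, 26.561553955078125), 87.8931884765625)
((530.67919921875, -54.42589569091797), (26.002029418945312, 25.7562255859375), 87.1744384765625)
```

View pics/w2.png

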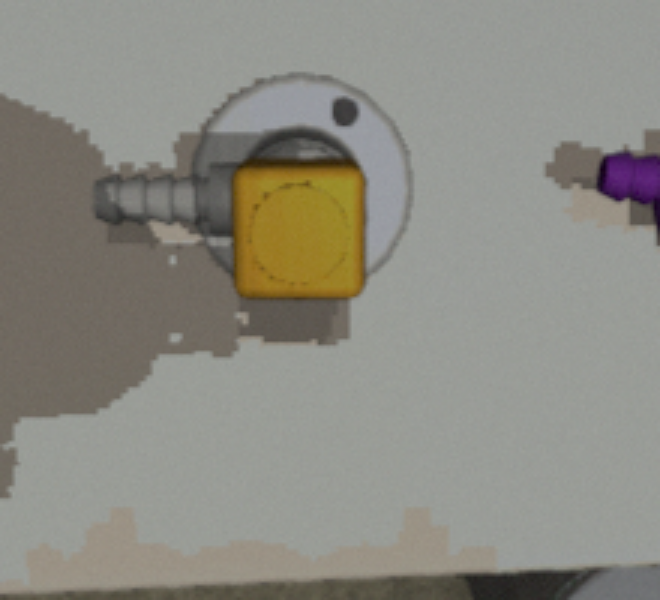

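The crop shows the head square and central, its yaw (87.2°) matching the tool's. I descend over it, then close gently.

Request:
apply_moves(plan="0 0 0 0.01 0.38 -0.4 0;0 0 0 0 0.37 -0.4 0;0 0 0 0 0 -0.5 0.3;0 0 0 0 0 -0.5 0.3;0 0 0 0 0 -0.5 0.3;0 0 0 0 0 -0.26 0.3;0 0 0 0 0 0 0.3;0 0 0 0 0 0 0.3", grip_force=40)

```text
time: 3.6
ee_pos: [531.6, -54.7, 76.3]
ee_rot: [[0.049, 0.999, 0.002], [0.999, -0.049, -0.001], [-0.0, 0.002, -1.0]]
ft_force: [-0.3, -0.1, 0.0]
gripper_width: 60.0
finger_force: 0.0
```

Request:
apply_moves(plan="0 0 0 0 0 0 0.5;0 0 0 0 0 0 0.6;0 0 0 0 0 0 0.8;0 0 0 0 0 0 0.8;0 0 0 0 0 0 0.8;0 0 0 0 0 0 0.8;0 0 0 0 0 0 0.8")

```text
time: 4.3
ee_pos: [530.6, -54.2, 76.6]
ee_rot: [[0.048, 0.999, -0.0], [0.999, -0.048, -0.0], [-0.0, -0.0, -1.0]]
ft_force: [-2.8, -0.7, 5.4]
gripper_width: 27.0
finger_force: 40.5
```

```bash
cat >> h.py <<'E'
def st():
    s=robot.observe();print(round(s["time"],2),np.round(s["ee_pos"],2),"yaw",np.round(np.degrees(np.arctan2(s["ee_rot"][1,0],s["ee_rot"][0,0])),2),"M",np.round(s["moment"],3),"F",np.round(s["ft_force"],1),"w",round(s["gripper_width"],1),"ff",s["finger_force"],"tau6",s["effort"][5],"q6",s["joint_pos"][5])
E
python3 -c "
from h import *
st()"
```

```text
4.3 [530.59 -54.24  76.6 ] yaw 87.27 M [-0.128  0.402  0.033] F [-2.8 -0.7  5.4] w 27.0 ff 40.51494777202606 tau6 0.0054643866315018386 q6 -15.067966058250475
```

Request:
apply_moves(plan="0 0 -0.12 0 0 0 0.8;0 0 -0.13 0 0 0 0.8;0 0 0 0 0 0 0.8;0 0 0 0 0 0 0.8")

```text
time: 4.7
ee_pos: [530.6, -54.3, 76.6]
ee_rot: [[0.082, 0.997, -0.0], [0.997, -0.082, -0.001], [-0.001, -0.0, -1.0]]
ft_force: [-2.8, 0.1, 7.4]
gripper_width: 27.0
finger_force: 40.5
```

```bash
python3 -c "
from h import *
st()"
```

```text
4.7 [530.64 -54.27  76.59] yaw 85.29 M [-0.07   0.379  0.075] F [-2.8  0.1  7.4] w 27.0 ff 40.49518704414368 tau6 0.08844225201755762 q6 -13.08308272967149
```

Request:
apply_moves(plan="0 0 -0.12 0 0 0 0.8;0 0 -0.13 0 0 0 0.8;0 0 0 0 0 0 0.8;0 0 0 0 0 0 0.8")

```text
time: 5.1
ee_pos: [530.7, -54.3, 76.6]
ee_rot: [[0.116, 0.993, -0.0], [0.993, -0.116, -0.001], [-0.001, 0.0, -1.0]]
ft_force: [-3.0, -1.1, 7.1]
gripper_width: 27.3
finger_force: 40.5
```

```bash
python3 -c "
from h import *
st()"
```

```text
5.1 [530.7  -54.28  76.59] yaw 83.32 M [-0.047  0.365  0.151] F [-3.  -1.1  7.1] w 27.3 ff 40.486798882484436 tau6 0.15500103123486042 q6 -11.097822772312453
```

Request:
apply_moves(plan="0 0 -0.12 0 0 0 0.8;0 0 -0.13 0 0 0 0.8;0 0 0 0 0 0 0.8;0 0 0 0 0 0 0.8")

```text
time: 5.5
ee_pos: [530.8, -54.3, 76.6]
ee_rot: [[0.151, 0.989, 0.0], [0.989, -0.151, -0.001], [-0.001, 0.0, -1.0]]
ft_force: [-2.4, -1.0, 5.9]
gripper_width: 27.1
finger_force: 40.5
```

```bash
python3 -c "
from h import *
st()"
```

```text
5.5 [530.76 -54.3   76.65] yaw 81.32 M [-0.066  0.393  0.133] F [-2.4 -1.   5.9] w 27.1 ff 40.49537122249603 tau6 0.1557942945510149 q6 -9.097471870990761
```

The torque levels off at about 0.155 N m while a stuck plug would read about 0.26 by now. So the plug is giving clockwise and this is the left-hand one. I carry on a little and check again.

Request:
apply_moves(plan="0 0 -0.4 0 0 0.002 0.8;0 0 -0.5 0 0 0.002 0.8;0 0 -0.5 0 0 0.002 0.8;0 0 0 0 0 0 0.8;0 0 0 0 0 0 0.8")

```text
time: 6.0
ee_pos: [531.1, -54.4, 77.0]
ee_rot: [[0.34, 0.94, 0.001], [0.94, -0.34, -0.001], [-0.001, 0.001, -1.0]]
ft_force: [-1.9, -0.3, 6.7]
gripper_width: 27.8
finger_force: 40.4
```

```bash
python3 -c "
from h import *
st()"
```

```text
6.0 [531.14 -54.43  76.97] yaw 70.11 M [-0.06   0.311  0.122] F [-1.9 -0.3  6.7] w 27.8 ff 40.429290533065796 tau6 0.15127612743526697 q6 2.1041070516980405
```

Request:
apply_moves(plan="0 0 -0.4 0 0 0.002 0.8;0 0 -0.75 0 0 0.003 0.8;0 0 -0.75 0 0 0.003 0.8;0 0 -0.75 0 0 0.003 0.8;0 0 -0.75 0 0 0.003 0.8;0 0 -0.75 0 0 0.003 0.8;0 0 -0.75 0 0 0.003 0.8;0 0 -0.75 0 0 0.003 0.8;0 0 -0.75 0 0 0.003 0.8;0 0 -0.75 0 0 0.003 0.8;0 0 -0.4 0 0 0.002 0.8;0 0 0 0 0 0 0.8")

```text
time: 7.2
ee_pos: [532.3, -55.9, 78.7]
ee_rot: [[0.986, 0.169, 0.003], [0.169, -0.986, -0.004], [0.003, 0.004, -1.0]]
ft_force: [-1.3, -4.9, 5.6]
gripper_width: 27.0
finger_force: 40.3
```

```bash
python3 -c "
from h import *
st()"
```

```text
7.2 [532.28 -55.92  78.68] yaw 9.73 M [-0.937  0.21   0.14 ] F [-1.3 -4.9  5.6] w 27.0 ff 40.347281098365784 tau6 0.33779256977140903 q6 62.53306086946074
```

Request:
apply_moves(plan="0 0 0 -0.01 -0.03 0 0.8;0 0 0 0 0 0 0.8;0 0 0 0 0 0 0.8")

```text
time: 7.5
ee_pos: [532.2, -56.1, 78.7]
ee_rot: [[0.986, 0.169, 0.004], [0.169, -0.986, -0.001], [0.004, 0.002, -1.0]]
ft_force: [0.3, 0.1, 5.3]
gripper_width: 27.1
finger_force: 40.4
```

```bash
python3 -c "
from h import *
st()"
```

```text
7.5 [532.16 -56.12  78.7 ] yaw 9.71 M [-0.032 -0.049  0.139] F [0.3 0.1 5.3] w 27.1 ff 40.35243272781372 tau6 0.14914533589035273 q6 62.30273442393963
```

Request:
apply_moves(plan="0 0 -0.4 0 0 0.002 0.8;0 0 -0.75 0 0 0.003 0.8;0 0 -0.75 0 0 0.003 0.8;0 0 -0.75 0 0 0.003 0.8;0 0 -0.75 0 0 0.003 0.8;0 0 -0.75 0 0 0.003 0.8;0 0 -0.75 0 0 0.003 0.8;0 0 -0.75 0 0 0.003 0.8;0 0 -0.75 0 0 0.003 0.8;0 0 -0.75 0 0 0.003 0.8;0 0 -0.7 0 0 0.002 0.8;0 0 0 0 0 0 0.8")

```text
time: 8.7
ee_pos: [531.3, -57.7, 80.4]
ee_rot: [[0.601, -0.799, 0.002], [-0.799, -0.601, -0.004], [0.004, 0.001, -1.0]]
ft_force: [-2.8, -6.7, 8.2]
gripper_width: 27.7
finger_force: 40.6
```

Request:
apply_moves(plan="0 0 0 0 0 0 0.8;0 0 0 0 0 0 0.8")

```text
time: 8.9
ee_pos: [531.4, -57.8, 80.4]
ee_rot: [[0.602, -0.799, 0.002], [-0.799, -0.602, -0.004], [0.005, 0.001, -1.0]]
ft_force: [-1.6, -5.2, 7.2]
gripper_width: 27.3
finger_force: 40.6
```

```bash
python3 -c "
from h import *
st()"
```

```text
8.9 [531.35 -57.76  80.41] yaw -53.0 M [-1.16   0.534  0.195] F [-1.6 -5.2  7.2] w 27.3 ff 40.61718821525574 tau6 0.15459670219570398 q6 125.10339702623102
```

Request:
apply_moves(plan="0 0 0 0 0 0 0.5;0 0 0 0 0 0 0.3;0 0 0 0 0 0 0.2;0 0 0 0 0 0 0.1;0 0 0 0 0 0.3 0.1;0 0 0 0 0 0.6 0;0 0 0 0 0 0.9 0;0 0 0 0 0 0.9 0;0 0 0 0 0 0 0;0 0 0 0 0 0 0;0 0 0 0 0 0 0")

```text
time: 10.0
ee_pos: [529.3, -55.2, 212.4]
ee_rot: [[0.6, -0.8, -0.003], [-0.8, -0.6, 0.001], [-0.003, 0.002, -1.0]]
ft_force: [-0.5, 0.2, -0.8]
gripper_width: 85.3
finger_force: 0.0
```

```bash
python3 - <<'E'
from h import *
c=look();cv2.imwrite("pics/w3.png",c["color"])
E
```

```text
10.0 [529.33820496 -55.18930613 212.42725444] yaw -53.153282798378264 [-18.   24.6  96.5   0.   59.1 125.2] [-0.00091517  0.00577111  0.0211804 ] [-0.52534423  0.23224399 -0.81288445] 85.30483477230128
otsu 105.0 [ 54. 126. 144. 146. 148.]
((531.6436767578125, -56.35257339477539), (27.421445846557617, 31.49528694152832), 40.32307434082031)
((530.2453002929688, -54.49354934692383), (26.325157165527344, 26.77538299560547), 40.412696838378906)
```

View pics/w3.png

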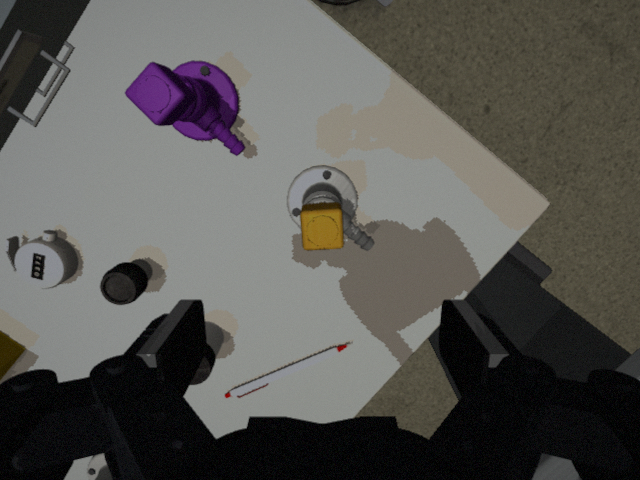

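The wrist view shows the head at (322,227) at a yaw of 40.4° modulo 90°. That is 136.8° clockwise of its start, with the stem relaxed and the gripper clear. Nothing else in view has been disturbed, so I hand in.

```bash
python3 -c "
from h import *
print(job.finish_job())"
```

```text
the job is handed in; nothing more can be done
None
```

I identified the left-hand plug as the one on the right-hand turret (near x 530, y -55): it gave clockwise at about 0.15 N m. I unscrewed it about 137° and let go; I never touched the other plug or turned this one anticlockwise, since the clockwise test settled it, and I have handed the job in.

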